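# Gauge a heat sink in the bench caliper, then hold it up level

## Task

Check the blue heat sink that stands on the bench caliper: slide the caliper's moving jaw (the one with the red thumb tab) shut until the heat sink's base is pressed firmly and squarely between both jaws, keep it pressed for a moment, then slide the jaw back at least 1 cm clear of it and leave it open. Then lift the heat sink and finish while still holding it in the gripper, steady and level above the caliper, its underside about 15 cm over the caliper's bed. Never tip the heat sink over, and leave the multimeter, circuit board, pen cup and parts tray where they are.

Things in the scene. Friction and masses are not known exactly. Their poses are not given: they have to be found in the camera images.
- caliper: Bench caliper fixed to the desk: grey bed plate, its top 12 mm above the desk. Origin on the desk surface; the jaws work along its y axis, x runs across, z up; the plate spans x -50 to +100, y -120 to +120 mm. A steel beam (8 mm high on the bed, x 55 to 81 mm) runs along y. The heat sink stands on the bed near x = 0, between the jaws. Yaw varies.
- anvil: The fixed steel jaw of the caliper. Origin on the desk level at its gauging face, which lies at caliper y = -40 mm and faces +y; the jaw is 20 mm thick behind that face, spans caliper x -35 to +50 mm and reaches 14 mm above the bed; its end block on the beam (x 50 to 85 mm) reaches 20 mm above the bed. It is rigid: the squeeze lasts only while the sliding jaw is being pushed.
- jaw (a joint): Opening of the sliding jaw in m: gap between the gauging faces (0 = they meet, 0.09 = fully open, 0.044 = shut squarely on the heat sink). Grows as the jaw slides to caliper +y. Starts at 0.070 to 0.088. Friction about 1.5 N, no spring: stays put. The steel jaw bar is 20 mm thick in y, spans caliper x -35 to +50 mm, 14 mm high above the bed.
- jaw_tab (a point): Centre of the upright red thumb tab on the sliding jaw: 22 mm (caliper x) x 14 mm (caliper y) x 38 mm high, top 70 mm and this point 51 mm above the desk. It stands at caliper x = 68 mm on a dark carriage (top 32 mm above the desk), 12 mm further along +y than the jaw's gauging face. Axes as the caliper's; moves only along caliper y.
- heat_sink_mid (a point): Centre of the loose blue heat sink (half-way up, 22.5 mm above its underside), about 0.13 kg: base 64 (its x) x 44 (its y) x 10 mm, with a fin block 40 (x) x 28 (y) mm on its middle, top 45 mm above the underside, solid to grip from any side. The 44 mm width is gauged. Starts some mm off the fixed jaw, turned up to 0.1 rad from the caliper's axes; the closing jaw squares it up.
- heat_sink: The same heat sink; origin at the centre of its underside.
- multimeter: Yellow handheld multimeter lying flat, loose, 170 x 85 x 50 mm, origin at the centre of its underside. To be left alone.
- board: Yellow-green circuit board lying flat, loose, 100 x 70 x 18 mm, origin at the centre of its underside. To be left alone.
- pen_cup: Wooden pen cup with four pens, loose, 66 mm across, 150 mm high with pens, origin at the centre of its underside. To be left alone.
- spacer_tray: Blue divided parts tray with spacers in it, loose, 100 x 80 x 25 mm, origin at the centre of its underside. To be left alone.
Things that resemble listed ones, but are neither listed nor needed, are in the scene too. What is shaped like the heat_sink but green, orange or pink is not meant.

How it is judged (in metres and radians):
On the way, in this order (a step that is already met when the one before it is completed fails the run):
1. the jaws are shut squarely on the heat sink's base (opening 42 to 46.5 mm) with both jaws pressing on it by more than 2 N (contact force between each of jaw, anvil and heat_sink above 2 N and value of joint jaw between 0.042 and 0.0465 m), for 0.2 s.
2. the jaw is slid back, opening over 53 mm, with the heat sink still on the bed (value of joint jaw above 0.053 m and z of heat_sink_mid in the frame of caliper between 0.028 and 0.041 m), for 0.1 s.
At the end, for the whole second after the job is handed in: Only the fingers hold the heat sink (over 1 N, caliper not touching it), level within 0.12 rad, still (20 mm/s, 0.15 rad/s), underside 98 to 200 mm above the bed, within 80 mm sideways of the caliper's origin; jaw open over 52 mm; bystanders within 30 mm of their starts (z of heat_sink_mid in the frame of caliper between 0.132 and 0.235 m and angle between heat_sink_mid's own z axis and vertical below 0.12 rad and linear speed of heat_sink below 0.02 m/s and angular speed of heat_sink below 0.15 rad/s and contact force between the fingers and heat_sink above 1 N and contact force between caliper and heat_sink below 0.1 N and horizontal distance between heat_sink_mid and caliper below 0.08 m and value of joint jaw above 0.052 m and distance of each of multimeter, board, pen_cup, spacer_tray from where it was at the start of the episode below 0.03 m); the arm keeps its last pose, push and grip.
It fails at once if the heat sink is tipped over 0.35 rad (angle between heat_sink_mid's own z axis and vertical above 0.35 rad).
It fails at once if a bystander is moved over 30 mm (distance of any of multimeter, board, pen_cup, spacer_tray from where it was at the start of the episode above 0.03 m).
It also fails if it takes over 58 s, if anything falls off the work surface, if the arm or the gripper's body presses on something with over 40 N, if the wrist force passes 120 N, or if a joint passes its speed limit or range.

## Robot

A 6-joint arm with a two-finger parallel gripper is mounted at the origin on the work surface. World frame = base frame: x ahead of the robot, y to its left, z up, the work surface at z = 0. Lengths are in mm, angles in rad, forces in N, time in s.
With the tool pointing down it reaches from about 350 to 975 mm from the base axis. Payload 7.1 kg.
Tool frame: the origin (TCP) lies on the front face of the gripper's body, between the roots of the fingers; the fingertips stand 80 mm ahead of it and the grasp point (between the pads) lies 61 mm ahead of it; z points along the fingers, y is the line along which they close (so a half turn about z gives the same grasp; the last joint's range is limited). The gripper opens to 88 mm and grips with 3 to 60 N. Pads are 20 mm wide; open, the fingers measure 115 mm over their backs; the gripper's body (75 mm by 178 mm) begins 61 mm behind the grasp point.
Start: joints at [-1.223, 0.423, 1.63, -0, 1.089, -0.019], TCP at [224.16, -583.402, 302.675] pointing down, gripper open.
Joint ranges: [-3, 3], [-0.9, 2.11], [0.09, 2.58], [-1.31, 4.45], [0.11, 2.69], [-2.54, 2.54]. Speed limits (rad/s): [2.39, 2.39, 3.01, 3.14, 3.14, 3.14].

## Interface

Orientations are given as a rotation vector (axis times angle).
In Python, from workcell import readout, vision, close_job gives the robot as it stands.
- The arm moves only by the tool servo_tool, never from a script. Its argument "plan" is a list that holds one entry, the list of rows, each a list of 7 numbers: the gripper command: -1 is fully open, 1 is shut, values between are in proportion, then the shift along the world's x, y, z in units of 40 mm (1.0 is 40 mm), then the turn, a rotation vector about the world's x, y, z in units of 5 degrees (1.0 is 5 degrees). A call has 1 to 5 rows; each row shifts and turns the commanded pose from where the row before left it; what a row does not reach is not made up. A row lasts 1/12 s, in which the tool goes at most 41.7 mm and 7.16 degrees, less where a joint would pass 70% of its speed; a pose out of reach is approached as far as the arm can. A call is refused whole if a number of a shift passes 1 or a number of a turn 1, either way. A call with a gripper value outside its range is refused whole. The fingers move at their own pace and stop on an object; the grip force is fixed at half the most. Time passes only in rows, so rows that do not move let the fingers close. It gives the time, the measured TCP pose, the force, the opening and the grip force at its end, in the units of the state.
- readout.get_obs(): the state, without advancing time (a new reading comes with each control period).
- vision.get_image(name): name is "scene" or "top" or "wrist"; returns the picture (480x640x3 uint8, red, green, blue); there is no depth.
- vision.camera_params(name): a dict with "fx", "fy", "cx", "cy" (pixels), "rvec" (rotation vector, rad) and "tvec" (3), from world to camera coordinates, as OpenCV has them; the wrist camera has in their place "hand_eye" (4x4, takes a point from camera to tool coordinates, whose origin is the TCP and whose axes are the flange's). Camera axes: x right, y down, z forward; pixel columns grow to the right and rows downward; lengths in mm; the calibration is good to about 2 mm. The wrist camera is an equidistant fisheye: a pixel r from the principal point sees the ray r / f radians off the axis. A picture is of the moment at which its call begins: read the wrist's pose just before it. camera_params takes no time and is no camera call.
- close_job(): hands the job in; it is judged then, once.
The state is a dict: "t": time; "qpos": joint angles; "qvel": joint speeds; "joint_torque": joint torques, N m; "ee_pos": TCP position; "orientation": TCP orientation; "ft_force": force on the tool from outside, world axes, zero at the start; "moment": the same for the moment, N m; "width": finger opening in mm; "grasp_force": force on a finger pad.
Only numpy, scipy, OpenCV 4.12 (cv2) and the standard library are available. Lean on these libraries where they do the work, as an engineer would, in place of code of your own. Each camera call takes 0.05 s, during which the arm holds its last target. There are 200 camera calls.

## Working session

There is one attempt and no reset: what is moved stays moved. The work goes in short steps, Python scripts to look and compute and a tool call to move; the robot and the scene stay as the last step left them, time stands still between calls to the robot, and variables do not carry over. Pictures are saved under pics/ and viewed, at most 10 in all, crops included, and the job is handed in when it is done.

Besides the shell and the picture viewer there is one more tool, called after "Emit:" by a JSON object that holds its "name" and its "arguments". servo_tool: Moves the arm, as the interface text tells. Its arguments: {"type":"object","properties":{"plan":{"type":"array"}},"required":["plan"]}

```bash
mkdir -p pics
cat > h.py <<'E'
import numpy as np,cv2
from workcell import readout,vision
def P(name):
    c=vision.camera_params(name);K=np.array([[c['fx'],0,c['cx']],[0,c['fy'],c['cy']],[0,0,1]],float)
    return K,np.array(c['rvec'],float),np.array(c['tvec'],float)
def ray(name,u,v,z):
    K,r,t=P(name);R=cv2.Rodrigues(r)[0];C=-R.T@t;d=R.T@np.linalg.inv(K)@[u,v,1];return C+d*(z-C[2])/d[2]
def proj(name,p):
    K,r,t=P(name);return cv2.projectPoints(np.array(p,float).reshape(-1,1,3),r,t,K,None)[0].reshape(-1,2)
def snap(name,f):
    im=vision.get_image(name)[:,:,::-1].copy();cv2.imwrite('pics/'+f,im);return im
E
python3 - <<'E'
from h import *
snap('top','top1.png');snap('scene','scene1.png')
o=readout.get_obs();print(o)
E
```

```text
{'t': 0.1, 'qpos': array([-1.22296481e+00,  4.23742322e-01,  1.63062001e+00, -3.11164862e-05,
        1.08861274e+00, -1.89738077e-02]), 'qvel': array([-0.00062527, -0.00151186, -0.00222691, -0.00046003, -0.00010014,
       -0.00123354]), 'joint_torque': array([-2.25916547e-04, -5.45615637e+01, -2.74323857e+01,  6.44747377e-02,
        1.87697721e-02, -4.97717579e-06]), 'ee_pos': array([ 224.04329196, -583.03288277,  301.99063041]), 'orientation': array([-3.08756381e+00, -5.72726192e-01,  3.97983420e-04]), 'ft_force': array([ 0.50143333, -0.39433982,  0.28792781]), 'moment': array([-0.01740707, -0.05496632,  0.01339376]), 'grasp_force': 0.0, 'width': 88.05841574766917}
```

View pics/top1.png

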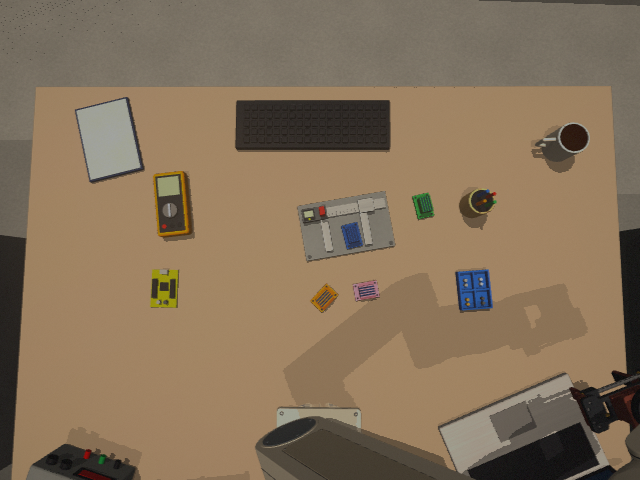

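View pics/scene1.png

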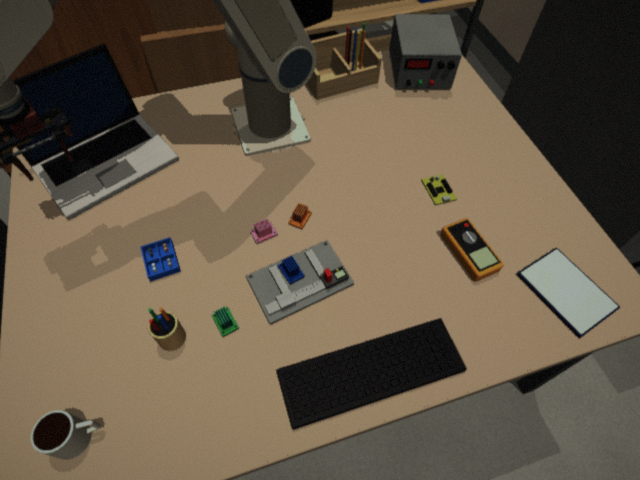

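The top view shows the caliper around (347,226), with the red tab at (322,211), the heat sink at (352,235) and the anvil at (367,222). The scene view agrees. Next I'll zoom in.

Run:
```python
from h import *
im=cv2.imread('pics/top1.png');c=im[180:272,285:407];cv2.imwrite('pics/c1.png',cv2.resize(c,None,fx=6,fy=6,interpolation=cv2.INTER_CUBIC))
im=cv2.imread('pics/scene1.png');c=im[235:325,240:360];cv2.imwrite('pics/c2.png',cv2.resize(c,None,fx=6,fy=6,interpolation=cv2.INTER_CUBIC))
for p in [(298,206),(386,192),(395,245),(306,261)]: print(ray('top',*p,12))
```

```text
[635.25863395  57.2009516   12.        ]
[ 674.09615573 -178.556153     12.        ]
[ 531.79215917 -201.31916143   12.        ]
[487.95964384  34.50535416  12.        ]
```

View pics/c1.png

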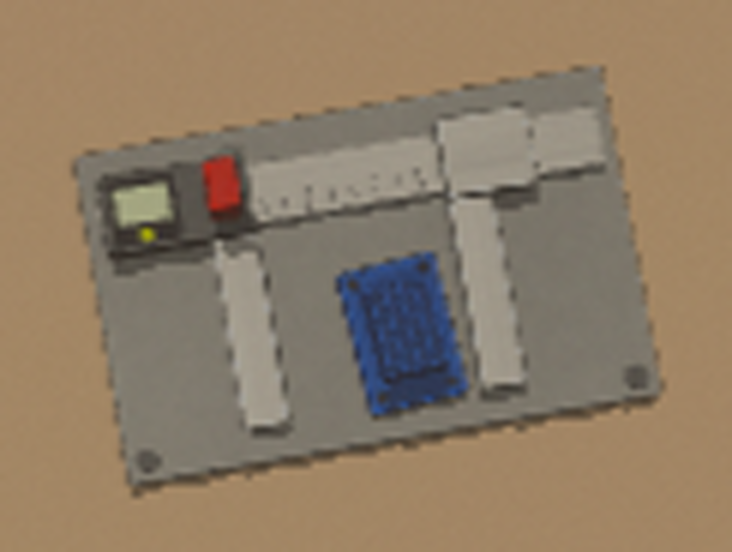

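View pics/c2.png

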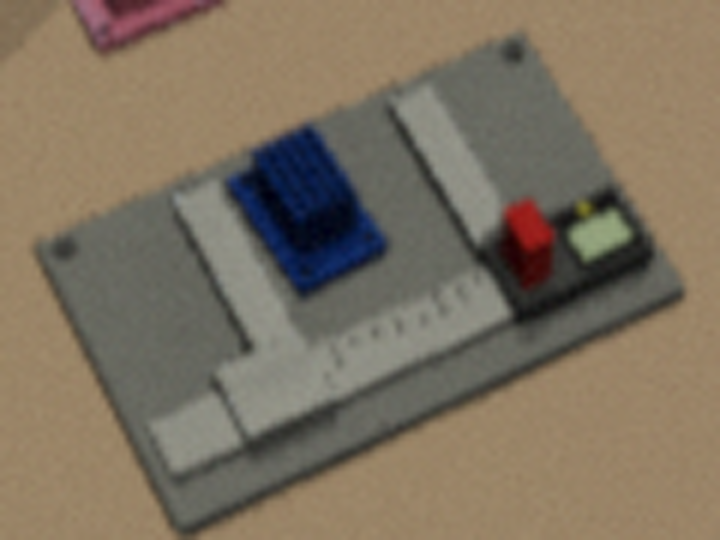

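Both crops are clear. In the top crop the plate corners are at (75,158), (603,68), (660,400) and (132,488). The heat sink base corners are at (340,275), (432,253), (468,393) and (375,415), and the red tab is at about (222,184). Now I'll fit the poses.

```bash
cat > fit.py <<'E'
from h import *
from scipy.optimize import least_squares
f=lambda a,o:(np.array(a)+.5)/6-.5+o
plate=np.array([[100,120],[100,-120],[-50,-120],[-50,120]],float)
T=f([(75,158),(603,68),(660,400),(132,488)],[285,180])
S=f([(683,293),(180,533),(38,240),(525,33)],[240,235])
def tw(q,pts,z):
    c,s=np.cos(q[2]),np.sin(q[2]);xy=np.asarray(pts)@np.array([[c,s],[-s,c]])+q[:2];return np.c_[xy,np.full(len(xy),z)]
r=lambda q:np.r_[proj('top',tw(q,plate,12))-T,proj('scene',tw(q,plate,12))-S].ravel()
s=least_squares(r,[580,-70,.16],x_scale=[1,1,.01]);q=s.x;print('cal',q,abs(s.fun).max())
inv=lambda p:(np.asarray(p)[:2]-q[:2])@np.array([[np.cos(q[2]),-np.sin(q[2])],[np.sin(q[2]),np.cos(q[2])]])
if __name__=='__main__':
    hb=np.array([[32,22],[32,-22],[-32,-22],[-32,22]],float)
    HT=f([(340,275),(432,253),(468,393),(375,415)],[285,180]);HS=f([(385,243),(305,292),(230,183)],[240,235])
    rh=lambda a:np.r_[proj('top',tw(a,hb,22))-HT,proj('scene',tw(a,hb,22))[:3]-HS].ravel()
    sh=least_squares(rh,[560,-90,.2],x_scale=[1,1,.01]);print('hs',sh.x,inv(sh.x),sh.x[2]-q[2],abs(sh.fun).max())
    for n,u,o in [('top',(222,184),[285,180]),('scene',(527,222),[240,235])]:
        a=ray(n,*f(u,o),70);print('tab',a,inv(a))
    for u in [(264,255),(287,425)]:   # jaw face edge z=26
        print('jawface',inv(ray('top',*f(u,[285,180]),26)))
    for n,u in [('top',(243,212)),('top',(235,156))]: print('tabfront',inv(ray('top',*f(u,[285,180]),70)))
    print('anvil',inv(ray('top',*f((480,392),[285,180]),26)),tw(q,[[68,40],[68,60]],70))
E
python3 fit.py
```

```text
cal [ 5.60170197e+02 -7.47032975e+01  1.69369841e-01] 1.2960872292185286
hs [ 5.57949712e+02 -8.60103090e+01  2.56150418e-01] [ -4.09463619 -10.77093386] 0.08678057746540999 1.0549353038958316
tab [615.44403702  -6.24777445  70.        ] [66.02188447 58.1589785 ]
tab [618.02363302  -6.87032489  70.        ] [68.45963163 57.11051611]
jawface [38.30024992 44.08119988]
jawface [-37.20816966  46.49556753]
tabfront [52.72695942 51.32962361]
tabfront [76.96412877 50.74526088]
anvil [-36.70728241 -39.14683437] [[620.45474799 -23.81348584  70.        ]
 [617.08352318  -4.09966218  70.        ]]
```

Emit:
{"name": "servo_tool", "arguments": {"plan": [[[-1,0.49,0.72,0,0,0,-0.227],[-1,0.49,0.72,0,0,0,-0.227],[-1,0.49,0.72,0,0,0,-0.227],[-1,0.49,0.72,0,0,0,-0.227],[-1,0.49,0.72,0,0,0,-0.227]]]}}

```text
t: 0.52
ee_pos: [322.6, -437.9, 302.3]
orientation: [-3.113, -0.417, 0.0]
ft_force: [0.5, -0.1, 0.9]
width: 88.1
grasp_force: 0.0
```

Emit:
{"name": "servo_tool", "arguments": {"plan": [[[-1,0.49,0.72,0,0,0,-0.227],[-1,0.49,0.72,0,0,0,-0.227],[-1,0.49,0.72,0,0,0,-0.227],[-1,0.49,0.72,0,0,0,-0.227],[-1,0.49,0.72,0,0,0,-0.227]]]}}

```text
t: 0.93
ee_pos: [420.7, -293.8, 302.5]
orientation: [-3.13, -0.263, 0.001]
ft_force: [1.3, -0.1, 0.3]
width: 87.8
grasp_force: 0.0
```

Emit:
{"name": "servo_tool", "arguments": {"plan": [[[-1,0.49,0.72,0,0,0,0],[-1,0.49,0.72,0,0,0,0],[-1,0.49,0.72,0,0,0,0],[-1,0.49,0.72,0,0,0,0],[-1,0.49,0.72,0,0,0,0]]]}}

```text
t: 1.35
ee_pos: [518.7, -149.7, 302.5]
orientation: [-3.13, -0.265, 0.001]
ft_force: [0.6, 0.0, -0.5]
width: 87.5
grasp_force: 0.0
```

Emit:
{"name": "servo_tool", "arguments": {"plan": [[[-1,0.49,0.72,0,0,0,0],[-1,0.49,0.72,0,0,0,0],[-1,0.49,0.72,0,0,0,0],[-1,0.3,0.4,0,0,0,0],[-1,0,0,0,0,0,0]]]}}

```text
t: 1.77
ee_pos: [590.8, -45.9, 302.4]
orientation: [-3.129, -0.27, -0.001]
ft_force: [0.2, -0.4, 1.1]
width: 87.6
grasp_force: 0.0
```

Emit:
{"name": "servo_tool", "arguments": {"plan": [[[-1,0.33,0.49,0,0,0,0],[-1,0.34,0.49,-0.4,0,0,0],[-1,0,0,-0.9,0,0,0],[-1,0,0,-0.9,0,0,0],[-1,0,0,-0.9,0,0,0]]]}}

```text
t: 2.18
ee_pos: [615.4, -10.2, 177.6]
orientation: [3.13, 0.265, 0.001]
ft_force: [0.1, -0.6, -0.9]
width: 87.8
grasp_force: 0.0
```

Emit:
{"name": "servo_tool", "arguments": {"plan": [[[-0.5,0,0,-0.7,0,0,0],[-0.3,0,0,-0.5,0,0,0],[-0.1,0,0,-0.2,0,0,0],[0,0,0,0,0,0,0],[0,0,0,0,0,0,0]]]}}

```text
t: 2.6
ee_pos: [615.8, -10.3, 123.0]
orientation: [3.13, 0.264, -0.0]
ft_force: [0.4, -0.7, 0.4]
width: 58.2
grasp_force: 0.0
```

Run:
```python
from h import *
im=snap('wrist','w1.png')
```

```text
(no output)
```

View pics/w1.png

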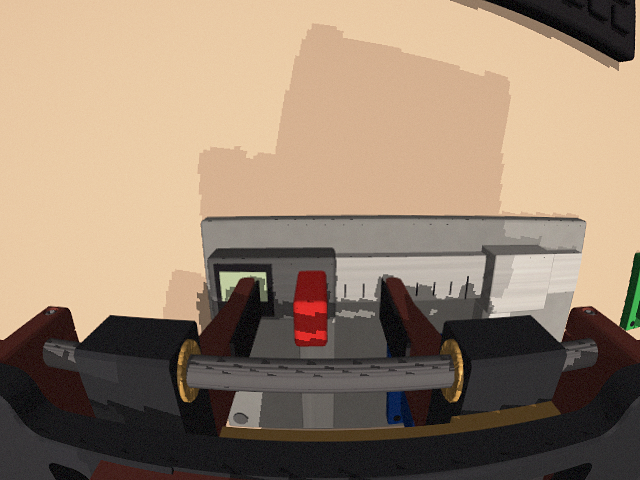

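The red tab (310,305) sits between the two fingers, so I'm closing on it.

Emit:
{"name": "servo_tool", "arguments": {"plan": [[[0.8,0,0,0,0,0,0],[0.8,0,0,0,0,0,0],[0.8,0,0,0,0,0,0],[0.8,0,0,0,0,0,0],[0.8,0,0,0,0,0,0]]]}}

```text
t: 3.07
ee_pos: [616.0, -9.8, 123.2]
orientation: [3.13, 0.265, 0.001]
ft_force: [-1.8, 1.0, 1.5]
width: 20.6
grasp_force: 0.7
```

Emit:
{"name": "servo_tool", "arguments": {"plan": [[[0.8,0,0,0,0,0,0],[0.8,0,0,0,0,0,0],[0.8,0,0,0,0,0,0],[0.8,0,0,0,0,0,0],[0.8,0,0,0,0,0,0]]]}}

```text
t: 3.48
ee_pos: [616.0, -9.7, 123.0]
orientation: [3.13, 0.265, 0.001]
ft_force: [-1.4, 1.8, 5.1]
width: 14.1
grasp_force: 30.0
```

Emit:
{"name": "servo_tool", "arguments": {"plan": [[[0.8,0.0145,-0.084,0,0,0,0],[0.8,0.0145,-0.084,0,0,0,0],[0.8,0.0145,-0.084,0,0,0,0],[0.8,0.0145,-0.084,0,0,0,0],[0.8,0.0145,-0.084,0,0,0,0]]]}}

```text
t: 3.9
ee_pos: [618.9, -26.7, 123.0]
orientation: [3.13, 0.265, 0.001]
ft_force: [-0.3, 1.7, 5.6]
width: 13.9
grasp_force: 30.0
```

Emit:
{"name": "servo_tool", "arguments": {"plan": [[[0.8,0.0145,-0.084,0,0,0,0],[0.8,0.0145,-0.084,0,0,0,0],[0.8,0.0145,-0.084,0,0,0,0],[0.8,0.0145,-0.084,0,0,0,0],[0.8,0.0145,-0.084,0,0,0,0]]]}}

```text
t: 4.32
ee_pos: [621.9, -43.4, 123.0]
orientation: [-3.13, -0.265, -0.001]
ft_force: [0.2, 1.8, 4.6]
width: 14.0
grasp_force: 30.0
```

Emit:
{"name": "servo_tool", "arguments": {"plan": [[[0.8,0.009,-0.05,0,0,0,0],[0.8,0.009,-0.05,0,0,0,0],[0.8,0,0,0,0,0,0]]]}}

```text
t: 4.57
ee_pos: [622.6, -47.3, 123.0]
orientation: [-3.13, -0.264, -0.001]
ft_force: [0.2, 2.9, 5.7]
width: 14.0
grasp_force: 30.0
```

Emit:
{"name": "servo_tool", "arguments": {"plan": [[[0.8,0.004,-0.025,0,0,0,0],[0.8,0,0,0,0,0,0]]]}}

```text
t: 4.73
ee_pos: [622.6, -47.4, 123.0]
orientation: [-3.129, -0.264, -0.001]
ft_force: [-1.0, 7.6, 6.4]
width: 13.7
grasp_force: 30.0
```

Emit:
{"name": "servo_tool", "arguments": {"plan": [[[0.8,0.004,-0.025,0,0,0,0],[0.8,0,0,0,0,0,0]]]}}

```text
t: 4.9
ee_pos: [622.7, -47.5, 123.0]
orientation: [-3.128, -0.264, -0.0]
ft_force: [0.4, 12.4, 7.2]
width: 13.8
grasp_force: 30.0
```

Emit:
{"name": "servo_tool", "arguments": {"plan": [[[0.8,0.004,-0.025,0,0,0,0],[0.8,0,0,0,0,0,0],[0.8,0,0,0,0,0,0],[0.8,0,0,0,0,0,0],[0.8,0,0,0,0,0,0]]]}}

```text
t: 5.32
ee_pos: [622.7, -47.6, 123.0]
orientation: [-3.127, -0.264, 0.0]
ft_force: [-0.9, 16.3, 7.5]
width: 13.9
grasp_force: 30.0
```

Run:
```python
from h import *
a=snap('top','t2.png')[180:272,285:407];b=snap('scene','s2.png')[235:325,240:360]
cv2.imwrite('pics/c3.png',np.vstack([cv2.resize(x,(560,300) ,interpolation=cv2.INTER_CUBIC) for x in (a,b)]))
o=readout.get_obs();print(o['ee_pos'],o['ft_force'],o['t'])
```

```text
[622.73004704 -47.61980248 123.01985027] [-1.70050161 16.6931527   7.88059964] 5.4167
```

View pics/c3.png

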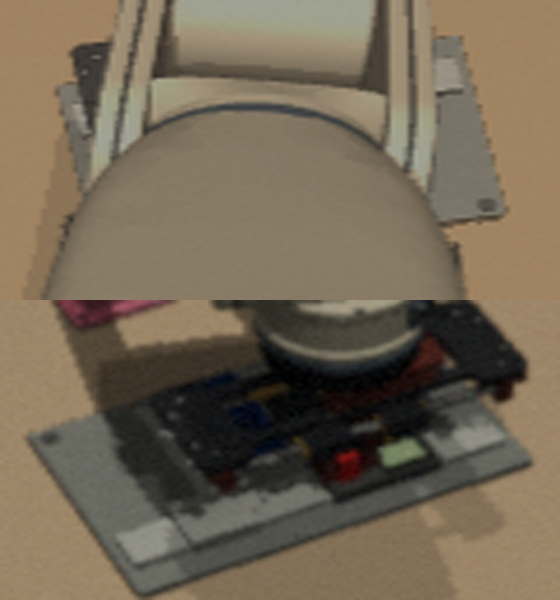

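Emit:
{"name": "servo_tool", "arguments": {"plan": [[[0.8,-0.008,0.05,0,0,0,0],[0.8,-0.0157,0.09,0,0,0,0],[0.8,-0.0157,0.09,0,0,0,0],[0.8,-0.0157,0.09,0,0,0,0],[0.8,-0.0157,0.09,0,0,0,0]]]}}

```text
t: 5.83
ee_pos: [620.3, -34.3, 123.0]
orientation: [3.13, 0.265, 0.002]
ft_force: [-0.3, -1.7, 4.8]
width: 13.6
grasp_force: 30.0
```

Emit:
{"name": "servo_tool", "arguments": {"plan": [[[0.8,-0.0157,0.09,0,0,0,0],[0.8,-0.0157,0.09,0,0,0,0],[0.8,-0.0157,0.09,0,0,0,0],[0.8,-0.0157,0.09,0,0,0,0],[0.8,0,0,0,0,0,0]]]}}

```text
t: 6.25
ee_pos: [617.7, -19.4, 123.0]
orientation: [3.13, 0.265, 0.001]
ft_force: [-0.6, 1.6, 5.6]
width: 14.0
grasp_force: 30.0
```

Emit:
{"name": "servo_tool", "arguments": {"plan": [[[0.4,0,0,0,0,0,0],[0.3,0,0,0,0,0,0],[0.3,0,0,0,0,0,0],[0.2,0,0,0.4,0,0,0],[0.2,0,0,0.9,0,0,0]]]}}

```text
t: 6.67
ee_pos: [614.4, -19.6, 170.6]
orientation: [-3.129, -0.264, 0.015]
ft_force: [0.4, -0.9, -0.1]
width: 34.7
grasp_force: 0.0
```

Emit:
{"name": "servo_tool", "arguments": {"plan": [[[-0.2,-0.3,0,0.7,0,0,0],[-0.2,-0.7,-0.5,0.3,0,0,0],[-0.3,-0.7,-0.5,0,0,0,0],[-0.3,-0.7,-0.5,0,0,0,0],[-0.3,0,0,0,0,0,0]]]}}

```text
t: 7.08
ee_pos: [516.2, -81.5, 214.2]
orientation: [-3.13, -0.261, 0.008]
ft_force: [0.5, 0.9, -0.7]
width: 57.1
grasp_force: 0.0
```

Run:
```python
from h import *
o=readout.get_obs();print(o['ee_pos'],o['orientation'],o['ft_force'],o['width'])
snap('wrist','w2.png');print(vision.camera_params('wrist'))
```

```text
[516.22931907 -81.47810833 214.15566109] [-3.13015298 -0.26117352  0.00772033] [ 0.47750189  0.94516154 -0.6527931 ] 57.08471568276823
{'fx': 371.64829954431775, 'fy': 371.64829954431775, 'cx': 319.82315471534116, 'cy': 241.30603419900203, 'hand_eye': array([[ 2.12173422e-04, -9.61949412e-01, -2.73227530e-01,
         7.52823438e+01],
       [ 9.99999927e-01,  1.17631987e-04,  3.62399006e-04,
         1.32626473e-01],
       [-3.16469214e-04, -2.73227587e-01,  9.61949367e-01,
        -8.11113363e+01],
       [ 0.00000000e+00,  0.00000000e+00,  0.00000000e+00,
         1.00000000e+00]])}
```

View pics/w2.png

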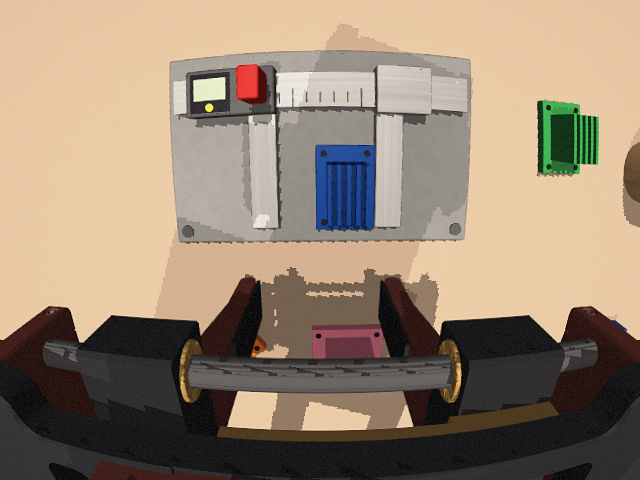

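The sink is square against the anvil, with base corners at (316,146), (374,146), (375,230) and (316,228), and the jaw is well open. Now I'll compute its centre.

Run:
```python
from fit import *
c=vision.camera_params('wrist');H=c['hand_eye']
p=np.array([516.2293,-81.4781,214.1557]);R=cv2.Rodrigues(np.array([-3.13015298,-0.26117352,0.00772033]))[0]
def w(u,v,z):
    d=np.array([u-c['cx'],v-c['cy']]);r=np.hypot(*d);t=r/c['fx'];k=np.r_[d/r*np.sin(t),np.cos(t)]
    k=R@H[:3,:3]@k;o=R@H[:3,3]+p;return o+k*(z-o[2])/k[2]
A=[w(*u,22) for u in [(316,146),(374,146),(375,230),(316,228)]]
m=np.mean(A,0);print(m,inv(m),[inv(a).round(1) for a in A]);print('tab',inv(w(248,68,70)))
print('pred at y=-18',tw(q,[[inv(m)[0],-18]],0))
for a in [(275,150),(401,150),(375,150)]:print(inv(w(*a,26)))
```

```text
cal [ 5.60170197e+02 -7.47032975e+01  1.69369841e-01] 1.2960872292185286
[556.63198302 -94.01825246  22.        ] [ -6.74333922 -18.44217505] [array([24.4,  3.3]), array([ 24.7, -39.1]), array([-38.8, -41.5]), array([-37.2,   3.6])]
tab [74.67589432 43.48821746]
pred at y=-18 [[556.55744945 -93.58240441   0.        ]]
[21.96135368 32.77816145]
[ 22.45974446 -58.58162982]
[ 21.9361997  -39.32626457]
```

Emit:
{"name": "servo_tool", "arguments": {"plan": [[[-0.3,0.5,-0.15,0,0,0,0],[-0.3,0.51,-0.16,-0.3,0,0,0],[-0.3,0,0,-0.8,0,0,0],[-0.3,0,0,-0.4,0,0,0],[-0.3,0,0,0,0,0,0]]]}}

```text
t: 7.55
ee_pos: [560.8, -91.4, 151.1]
orientation: [-3.129, -0.264, 0.009]
ft_force: [-0.3, 0.7, -0.2]
width: 57.0
grasp_force: 0.0
```

Emit:
{"name": "servo_tool", "arguments": {"plan": [[[-0.3,-0.105,-0.06,-0.3,0,0,0],[-0.3,0,0,-0.4,0,0,0],[-0.3,0,0,-0.28,0,0,0],[-0.3,0,0,0,0,0,0]]]}}

```text
t: 7.88
ee_pos: [557.1, -94.0, 114.0]
orientation: [-3.13, -0.265, 0.004]
ft_force: [-0.9, 0.4, 0.3]
width: 57.2
grasp_force: 0.0
```

Emit:
{"name": "servo_tool", "arguments": {"plan": [[[0.5,0,0,0,0,0,0],[0.5,0,0,0,0,0,0],[0.5,0,0,0,0,0,0],[0.5,0,0,0,0,0,0],[0.5,0,0,0,0,0,0]]]}}

```text
t: 8.3
ee_pos: [557.9, -93.5, 116.4]
orientation: [-3.129, -0.263, -0.001]
ft_force: [2.3, 8.5, 0.1]
width: 27.7
grasp_force: 30.0
```

Emit:
{"name": "servo_tool", "arguments": {"plan": [[[0.5,0,0,0,0,0,0],[0.5,0,0,0,0,0,0],[0.5,0,0,0,0,0,0]]]}}

```text
t: 8.55
ee_pos: [557.9, -93.4, 116.3]
orientation: [-3.129, -0.264, -0.001]
ft_force: [0.3, 7.2, 6.0]
width: 27.3
grasp_force: 30.0
```

Emit:
{"name": "servo_tool", "arguments": {"plan": [[[0.5,-0.008,0.05,0.05,0,0,0],[0.5,0,0,0.15,0,0,0],[0.5,0,0,0.3,0,0,0],[0.5,0,0,0.5,0,0,0],[0.5,0,0,0.6,0,0,0]]]}}

```text
t: 8.97
ee_pos: [556.6, -92.5, 180.0]
orientation: [-3.13, -0.264, 0.003]
ft_force: [-0.3, -0.1, -1.0]
width: 27.8
grasp_force: 30.0
```

Emit:
{"name": "servo_tool", "arguments": {"plan": [[[0.5,0,0,0.6,0,0,0],[0.5,0,0,0.6,0,0,0],[0.5,0,0,0.5,0,0,0],[0.5,0,0,0.3,0,0,0],[0.5,0,0,0.15,0,0,0]]]}}

```text
t: 9.38
ee_pos: [557.9, -92.7, 268.1]
orientation: [3.129, 0.264, 0.006]
ft_force: [-0.1, -0.8, -1.6]
width: 28.1
grasp_force: 30.0
```

Emit:
{"name": "servo_tool", "arguments": {"plan": [[[0.5,0,0,0,0,0,0],[0.5,0,0,0,0,0,0],[0.5,0,0,0,0,0,0],[0.5,0,0,0,0,0,0],[0.5,0,0,0,0,0,0]]]}}

```text
t: 9.8
ee_pos: [556.9, -92.3, 264.3]
orientation: [-3.13, -0.265, 0.003]
ft_force: [1.1, 0.1, 0.1]
width: 27.9
grasp_force: 30.0
```

Run:
```python
from h import *
b=snap('scene','s4.png')[180:330,200:400];a=snap('wrist','w4.png')
cv2.imwrite('pics/c4.png',np.hstack([cv2.resize(b,(400,300)),cv2.resize(a,(400,300))]))
```

```text
(no output)
```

View pics/c4.png

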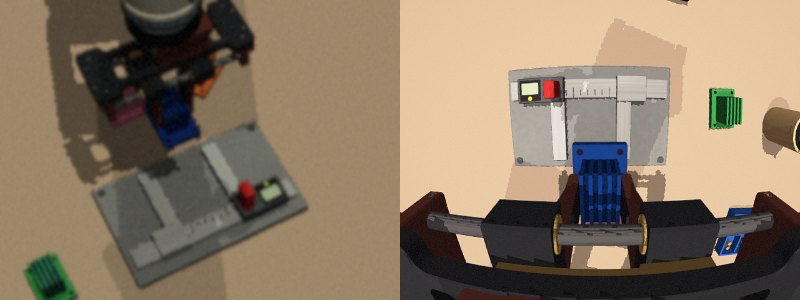

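The heat sink is held level, at about (600,190) in the right half of the picture, and the jaw is still wide open. I'll let it settle and hand in.

Emit:
{"name": "servo_tool", "arguments": {"plan": [[[0.5,0,0,0,0,0,0],[0.5,0,0,0,0,0,0],[0.5,0,0,0,0,0,0],[0.5,0,0,0,0,0,0],[0.5,0,0,0,0,0,0]]]}}

```text
t: 10.32
ee_pos: [557.3, -92.4, 265.5]
orientation: [3.13, 0.265, 0.0]
ft_force: [0.2, 0.1, -1.0]
width: 28.0
grasp_force: 30.0
```

```bash
python3 -c "
from workcell import readout,close_job
o=readout.get_obs();print(o['ee_pos'],abs(o['qvel']).max(),o['grasp_force']);print(close_job())"
```

```text
[557.30799218 -92.40675595 265.49234791] 0.002035359762193236 29.964445531368256
the job is handed in; nothing more can be done
None
```

I handed in the job at about 10 s on the robot's clock: the jaw pressed the heat sink at about 16 N, then slid back to an opening of roughly 75 mm. The heat sink is held level and still, its underside about 15 cm above the bed. The hand-in returned no verdict.

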